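Lock down the pump sprayer and stand it in the sink basket

TASK

Put the pump sprayer away: press its sprung pump handle right down and turn it clockwise (seen from above) into its holding notch, so that it stays down by itself, and turn the loose twist cap clockwise with it until the cap is fully tight. Then set the sprayer down gently, upright, in the round drip tray in the steel basket and let go. Keep the sprayer upright throughout and leave everything else where it is.

Things in the scene. Friction and masses are not known exactly. Their poses are not given: they have to be found in the camera images.
- sprayer: Garden pump sprayer, loose, 0.6 to 0.8 kg with its pump: green plastic bottle 104 mm across and 110 mm high to the neck, black ribbed twist cap 75 mm across on top, a sprung grey T-bar pump handle above that. Origin at the centre of the underside, z up along the bottle's axis; a black spout leaves the shoulder along its +x and ends 100 mm from the axis, 120 mm up
- handle_grip (a point): Centre of the handle's grip bar: 90 mm long along this frame's x, 18 mm wide (y), 18 mm high (z), on the bottle's axis. It is 215 mm above the bottle's underside with the handle up, 191 mm with it pressed right down, 200 mm when locked. The top of the cap's turret (44 mm across) is 166 mm above the underside, so 16 mm stay free under the bar for fingertips even when it is pressed right down
- plunger (a joint): How far the handle is pressed, m: 0 = up, 0.024 = fully down. A spring pushes it up with 5 N at the top and 11 N at the bottom; let go, it snaps back. 0.015 = resting in the notch
- pump_handle (a joint): Clockwise turn (from above) of the handle in the cap, rad: 0 = in the straight slot, 0.92 = over the notch, where it stops. Two steel lugs on the stem ride in J-shaped slots of the turret: the handle cannot be turned unless pressed at least 0.021 m; at the end of its turn, let up, the lugs rise 5 mm into the notch and hold the handle down. The light friction of the stem (about 0.01 N m) is much less than that of the cap
- pump_cap (a joint): How far the twist cap is unscrewed on the bottle, rad: 0 = fully tight (its stop), starts 0.15 to 0.45 loose. It carries the pump; once the handle has reached its stop in the cap, turning it further clockwise turns the cap (about 0.08 N m). With handle locked and cap tight the bar lies parallel to the spout and the cap's pointer rib stands over the raised mark on the bottle's shoulder, on the spout's side
- drip_tray: Round white plastic drip tray lying in one of the basket's three bays, fixed: 140 mm across, inside 127 mm at its floor, lip 10 mm high, floor 4 mm above its origin, which is the centre of its underside
- basket: Low steel wire pull-out basket, fixed: 220 mm (its x) by 480 mm (its y), rim 65 mm high, floor 16 mm up, two wire dividers 50 mm high across it make three bays side by side along y. Origin at the centre of its underside on the bench
- ramekin: White fluted ceramic ramekin, 85 mm across, 45 mm high, in another bay of the basket; origin under its centre. Leave alone
- nail_brush: Wooden nail brush, 100 x 42 x 40 mm, in the third bay; origin under its centre. Leave alone
- scraper: Grey plastic scraper, 140 mm long along its x, 14 mm high, lying on the bench; origin on its underside near the middle. Leave alone
- tin: Small closed round aluminium tin, 77 mm across, 34 mm high, on the bench; origin under its centre. Leave alone
- mug: Blue mug, 80 mm across, 85 mm high, handle to its +y, on the bench; origin under its centre. Leave alone
- jar: Glass jar with a lid, 72 mm across, 95 mm high, on the bench; origin under its centre. Leave alone
Not all that is in view belongs to the job. Leave any red look-alike of the sprayer alone.

How it is judged:
By the outcome, as a careful person would: the job done as asked, in the order asked, and still so for the second after the job is handed in, with the robot touching nothing.
It also fails if it takes over 56 s, if anything falls off the work surface, if the arm or the gripper's body presses on something with over 40 N, if the wrist force passes 120 N, or if a joint passes its speed limit or range.

ROBOT

A 6-joint arm with a two-finger parallel gripper is mounted at the origin on the work surface. World frame = base frame: x ahead of the robot, y to its left, z up, the work surface at z = 0. Lengths are in m, angles in rad, forces in N, time in s.
With the tool pointing down it reaches from about 0.375 to 0.9 m from the base axis. Payload 3.1 kg.
Tool frame: the origin (TCP) lies midway between the tips of the shut fingers; the grasp point (between the pads) lies 19 mm behind it (ctrl.grip_depth is the distance from the TCP to the grasp point, in m); z points along the fingers, y is the line along which they close (so a half turn about z gives the same grasp; the last joint's range is limited). The gripper opens to 85 mm and grips with 20 to 120 N. Pads are 22 mm wide; open, the fingers measure 114 mm over their backs; the gripper's body (76 mm by 85 mm) begins 54 mm behind the grasp point. The pads swing forward as they close: fully open they stand 13 mm farther back than shut.
Start: joints at [0.998, 0.527, 1.433, -0, 1.181, -0.178], TCP at [0.24, 0.577, 0.231] pointing down, gripper open.
Joint ranges: [-3.08, 3.08], [-0.75, 2.2], [0.22, 2.44], [-1.43, 4.57], [0, 2.65], [-2.85, 2.85]. Speed limits (rad/s): [2.79, 2.79, 3.14, 3.14, 3.14, 3.14].

INTERFACE

Orientations are given as a 3x3 rotation matrix whose columns are the frame's x, y, z axes.
In Python, from workcell import ctrl gives the robot as it stands.
- The arm moves only by the shell command python3 -m creep 'ROWS'. ROWS is JSON, a list of rows, each a list of 7 numbers: the finger opening in mm, from 0 to 85.4, then the shift along the tool's x, y, z in mm, then the turn, a rotation vector about the tool's x, y, z in degrees. A call has 1 to 8 rows; each row shifts and turns the commanded pose from where the row before left it, along the tool's axes as they then stand; what a row does not reach is not made up. A row lasts 1/12 s, in which the tool goes at most 41.7 mm and 7.16 degrees, less where a joint would pass 70% of its speed; a pose out of reach is approached as far as the arm can. A call with a gripper value outside its range is refused whole. The fingers move at their own pace and stop on an object; the grip force is fixed at half the most. Time passes only in rows, so rows that do not move let the fingers close. It gives the time, the measured TCP pose, the force, the opening and the grip force at its end, in the units of the state.
- ctrl.read_state(): the state, without advancing time (a new reading comes with each control period).
- ctrl.snapshot(name): name is "scene" or "top" or "wrist"; returns a dict with "frame" (384x512x3 uint8, blue, green, red), "camera_matrix" (3x3 intrinsics, pixels), "R" (3x3) and "t" (3): a world point X has camera coordinates R X + t; the wrist camera has in their place "hand_eye" (4x4, takes a point from camera to tool coordinates, whose origin is the TCP and whose axes are the flange's). Camera axes: x right, y down, z forward; pixel columns grow to the right and rows downward; lengths in m; the calibration is good to about 2 mm. A picture is of the moment at which its call begins: read the wrist's pose just before it. There is no depth.
- ctrl.hand_in(): hands the job in; it is judged then, once.
The state is a dict: "time": time; "joints": joint angles; "qd": joint speeds; "tau": joint torques, N m; "eef_pos": TCP position; "tcp_rot": TCP orientation; "ft_force": force on the tool from outside, world axes, zero at the start; "moment": the same for the moment, N m; "finger_gap": opening from 0.0 (shut) to 1.0 (fully open); "gripper_force": force on a finger pad.
Only numpy, scipy, OpenCV 4.12 (cv2) and the standard library are available. Lean on these libraries where they do the work, as an engineer would, in place of code of your own. Each camera call takes 0.05 s, during which the arm holds its last target. There are 200 camera calls.

## Working session

There is one attempt and no reset: what is moved stays moved. The work goes in short steps, Python scripts to look and compute and a shell command to move; the robot and the scene stay as the last step left them, time stands still between calls to the robot, and variables do not carry over. Pictures are saved under pics/ and viewed, at most 10 in all, crops included, and the job is handed in when it is done.

```bash
ls; mkdir -p pics; cat > h.py <<'E'
import numpy as np, cv2, json
from workcell import ctrl
def cam(n):
    s=ctrl.read_state(); d=ctrl.snapshot(n); K=np.array(d["camera_matrix"])
    if n=="wrist":
        H=np.array(d["hand_eye"]); Rt=np.array(s["tcp_rot"]); p=np.array(s["eef_pos"])
        Rcw=Rt@H[:3,:3]; c=Rt@H[:3,3]+p
        R=Rcw.T; t=-R@c
    else: R=np.array(d["R"]); t=np.array(d["t"]).ravel()
    return d["frame"],K,R,t
def ray(px,K,R,t,z):
    c=-R.T@t; v=R.T@np.linalg.inv(K)@np.array([px[0],px[1],1.]); return c+v*(z-c[2])/v[2]
def proj(X,K,R,t):
    q=K@(R@np.array(X)+t); return q[:2]/q[2]
def save(n,name):
    f,K,R,t=cam(n); cv2.imwrite(f"pics/{name}.png",f); np.savez(f"pics/{name}.npz",K=K,R=R,t=t); return f,K,R,t
def load(name):
    d=np.load(f"pics/{name}.npz"); return d["K"],d["R"],d["t"]
E
python3 - <<'E'
from h import *
a=save("scene","s0")[0]; b=save("top","t0")[0]
for n in("s0","t0"): print(load(n))
cv2.imwrite("pics/both.png",cv2.resize(np.hstack([a,b]),(800,300)))
cv2.imwrite("pics/t0b.png",cv2.resize(b,(800,600),interpolation=cv2.INTER_CUBIC))
cv2.imwrite("pics/s0b.png",cv2.resize(a,(800,600),interpolation=cv2.INTER_CUBIC))
s=ctrl.read_state();print(s["time"],s["eef_pos"],s["tcp_rot"],s["ft_force"])
E
```

```text
pics
(array([[454.09565832,   0.        , 253.84510239],
       [  0.        , 454.09565832, 186.44861946],
       [  0.        ,   0.        ,   1.        ]]), array([[ 0.10783228,  0.9939863 , -0.01906389],
       [ 0.66875117, -0.08671143, -0.73841248],
       [-0.73562495,  0.0668757 , -0.6740798 ]]), array([-0.06007919, -0.18536947,  1.90439181]))
(array([[485.72832454,   0.        , 262.48284549],
       [  0.        , 485.72832454, 183.16981454],
       [  0.        ,   0.        ,   1.        ]]), array([[-0.02166113, -0.99974427, -0.00649589],
       [-0.99424574,  0.0222229 , -0.10479294],
       [ 0.1049105 ,  0.00418858, -0.99447285]]), array([0.01770335, 0.46862475, 1.31347271]))
0.1 [0.23999456 0.57638425 0.23040993] [[-9.23068557e-01  3.84633953e-01 -1.07789975e-03]
 [ 3.84635305e-01  9.23067093e-01 -1.68025124e-03]
 [ 3.48692110e-04 -1.96558538e-03 -9.99998007e-01]] [ 0.42378598 -0.3616918  -0.47645949]
```

View pics/t0b.png

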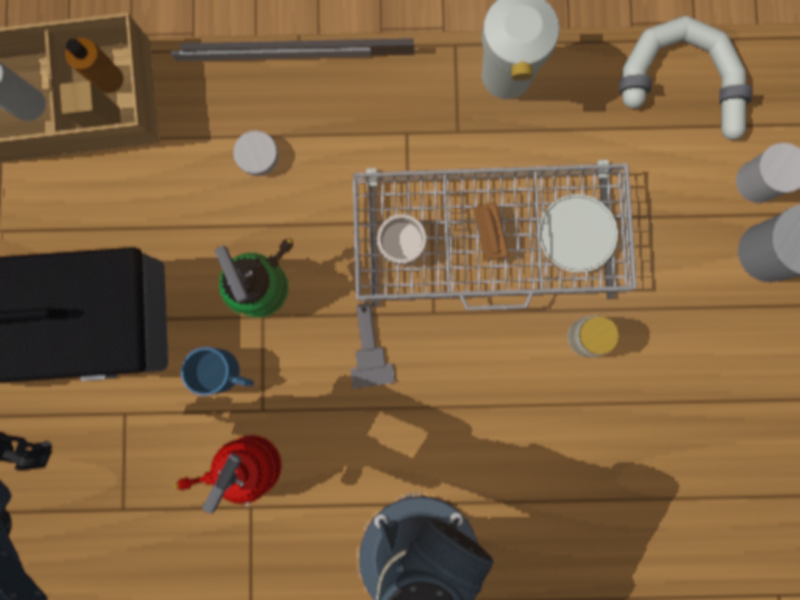

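View pics/s0b.png

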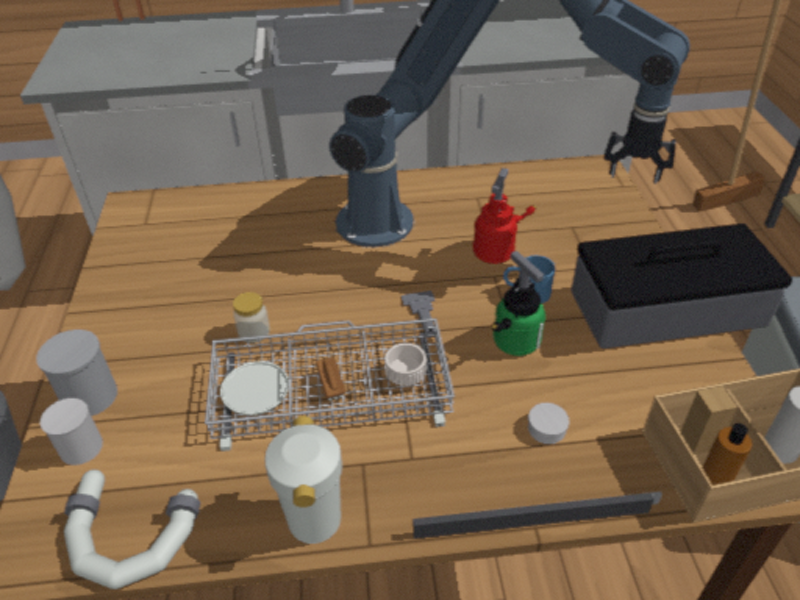

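```bash
python3 - <<'E'
from h import *
a=cv2.imread("pics/t0.png"); b=cv2.imread("pics/s0.png")
c1=cv2.resize(a[140:215,125:200],(400,400),interpolation=cv2.INTER_CUBIC)
c2=cv2.resize(b[150:240,300:375],(400,480),interpolation=cv2.INTER_CUBIC)
o=np.zeros((480,800,3),np.uint8);o[:400,:400]=c1;o[:,400:]=c2
cv2.imwrite("pics/c1.png",o)
E
```

```text
(no output)
```

View pics/c1.png

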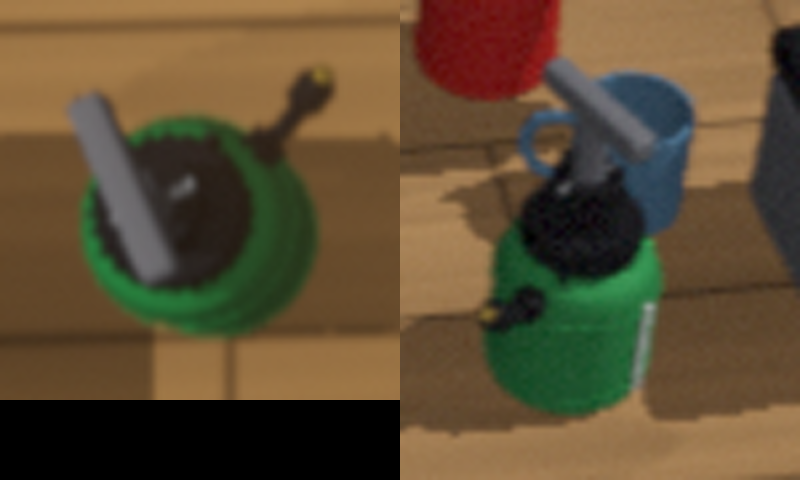

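```bash
python3 - <<'E'
from h import *
T=load("t0");S=load("s0")
p=lambda x,y:(125+x*.1875-.3,140+y*.1875-.3)
e1=ray(p(87,100),*T,.222);e2=ray(p(152,275),*T,.222);c=(e1+e2)/2
sp=ray(p(320,75),*T,.12)
print("bar",e1,e2,c,np.linalg.norm(e1-e2),np.degrees(np.arctan2(*(e1-e2)[1::-1])))
print("spout",sp,np.degrees(np.arctan2(*(sp-c)[1::-1])),np.linalg.norm((sp-c)[:2]))
# cap centre z .145 circle approx (168,212) ; bottle
print("cap",ray(p(172,212),*T,.15))
q=lambda x,y:(300+(x-400)*.1875-.3,150+y*.1875-.3)
e1=ray(q(558,70),*S,.220);e2=ray(q(643,145),*S,.220);print("scene bar",e1,e2,(e1+e2)/2,np.degrees(np.arctan2(*(e1-e2)[1::-1])))
print("spoutS",ray(q(490,316),*S,.12))
for w in((578.5,233),(540,233),(617,233),(578,196),(578,271)): print("tray",ray((w[0]*.64-.2,w[1]*.64-.2),*T,.026))
s=ctrl.read_state();print(s["eef_pos"]); R=np.array(s["tcp_rot"]);print(np.degrees(np.arctan2(R[1,0],R[0,0])))
d=R.T@(np.array([c[0],c[1],.30])-s["eef_pos"]);print(d*1000)
E
```

```text
bar [0.513221   0.29225101 0.222     ] [0.43472914 0.263265   0.222     ] [0.47397507 0.277758   0.222     ] 0.08367294381965648 20.268521061527213
spout [0.53950073 0.20571664 0.12      ] -47.711724028381184 0.09738361984743243
cap [0.47093142 0.2705423  0.15      ]
scene bar [0.44098165 0.25913722 0.22      ] [0.51395887 0.29195648 0.22      ] [0.47747026 0.27554685 0.22      ] -155.7856366965489
spoutS [0.54264809 0.20371763 0.12      ]
tray [ 0.5574395  -0.29241674  0.026     ]
tray [ 0.55899411 -0.22428691  0.026     ]
tray [ 0.55588592 -0.36050117  0.026     ]
tray [ 0.62417532 -0.29452062  0.026     ]
tray [ 0.48965493 -0.28849506  0.026     ]
[0.23999456 0.57638425 0.23040993]
157.37889713201025
[-330.8179819  -185.79199789  -69.3403694 ]
```

```bash
python3 -m creep '[[85,0,0,-35,0,0,0],[85,0,0,-35,0,0,0],[85,-33,-18.5,0,0,0,0],[85,-33,-18.5,0,0,0,0],[85,-33,-18.5,0,0,0,0],[85,-33,-18.5,0,0,0,0],[85,-33,-18.5,0,0,0,0],[85,-33,-18.5,0,0,0,0]]' | tail -5; python3 -m creep '[[85,-33,-18.5,0,0,0,0],[85,-33,-18.5,0,0,0,0],[85,0,0,0,0,0,-6.4],[85,0,0,0,0,0,-6.4],[85,0,0,0,0,0,-6.4],[85,0,0,0,0,0,-6.4],[85,0,0,0,0,0,-6.4],[85,0,0,0,0,0,-6.4]]' |tail -5;  python3 -m creep '[[85,0,0,0,0,0,-6.4],[85,0,0,0,0,0,0],[85,0,0,0,0,0,0]]'
python3 - <<'E'
from h import *
f=save("wrist","w1")[0]; cv2.imwrite("pics/w1b.png",cv2.resize(f,(800,600)))
s=ctrl.read_state();print(s)
E
```

```text
eef_pos: [0.3809, 0.3966, 0.301]
tcp_rot: [[-0.923, 0.384, -0.001], [0.384, 0.923, -0.0], [0.0, -0.001, -1.0]]
ft_force: [0.3, 0.2, 0.4]
finger_gap: 0.992
gripper_force: 0.0
eef_pos: [0.4268, 0.3385, 0.3008]
tcp_rot: [[-0.961, -0.277, -0.001], [-0.277, 0.961, -0.001], [0.001, -0.0, -1.0]]
ft_force: [0.8, -0.0, -0.6]
finger_gap: 0.994
gripper_force: 0.0
time: 1.68
eef_pos: [0.4269, 0.3386, 0.3009]
tcp_rot: [[-0.927, -0.375, -0.001], [-0.375, 0.927, -0.0], [0.001, -0.0, -1.0]]
ft_force: [-0.6, 0.6, 0.2]
finger_gap: 0.994
gripper_force: 0.0
{'time': 1.7333, 'joints': array([ 4.65519271e-01,  3.41750019e-01,  1.54587499e+00, -1.52484321e-05,
        1.25460968e+00, -1.48978057e+00]), 'qd': array([ 0.00130668, -0.00181417, -0.00133067,  0.00106682,  0.00046356,
       -0.0077309 ]), 'tau': array([-9.26203531e-03, -3.63875413e+01, -1.88132912e+01, -9.21525207e-04,
        3.62074075e-03, -1.12686315e-02]), 'eef_pos': array([0.426928  , 0.33867719, 0.30103879]), 'tcp_rot': array([[-9.26982819e-01, -3.75103362e-01, -5.67214107e-04],
       [-3.75103247e-01,  9.26982990e-01, -3.01153695e-04],
       [ 6.38761592e-04, -6.64004479e-05, -9.99999794e-01]]), 'ft_force': array([ 0.07130411, -0.46459683,  0.02328131]), 'moment': array([-0.04059207,  0.01355013,  0.0306564 ]), 'gripper_force': 0.0, 'finger_gap': 0.9967962313667117}
```

View pics/w1b.png

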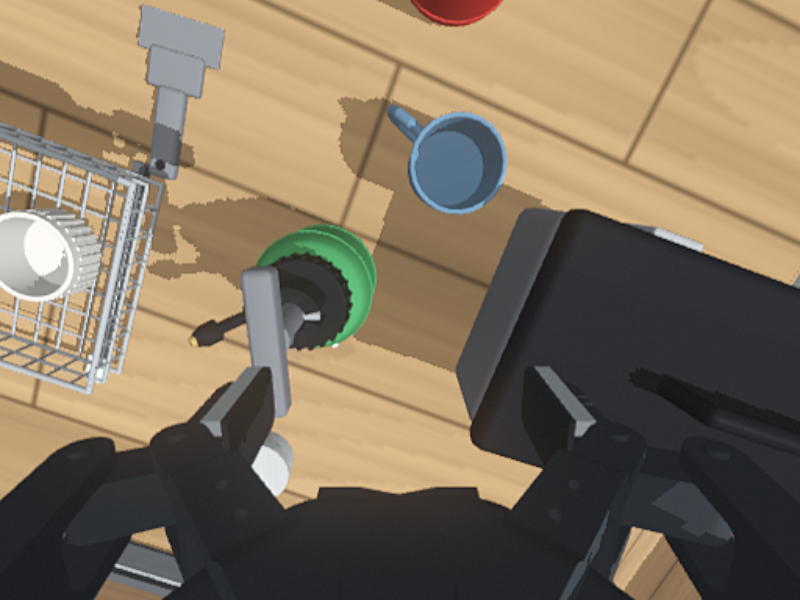

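```bash
python3 - <<'E'
from h import *
W=load("w1")
p=lambda x,y:(x*.64-.2,y*.64-.2)
e1=ray(p(260,270),*W,.224);e2=ray(p(281,412),*W,.224);c=(e1+e2)/2
print(e1,e2,c,np.linalg.norm(e1-e2),np.degrees(np.arctan2(*(e2-e1)[1::-1])))
sp=ray(p(193,341),*W,.12);print(sp,np.degrees(np.arctan2(*(sp-c)[1::-1])),np.linalg.norm((sp-c)[:2]))
print("cap",ray(p(311,300),*W,.145))
s=ctrl.read_state(); R=np.array(s["tcp_rot"]);print(R.T@(np.array([c[0],c[1],.217-.019])-s["eef_pos"])*1000)
E
```

```text
[0.43137381 0.26061959 0.224     ] [0.50744566 0.2967897  0.224     ] [0.46940973 0.27870464 0.224     ] 0.08423302306703057 25.429822531008796
[0.53977561 0.20208794 0.12      ] -47.43518745974139 0.10402632345776801
cap [0.46240781 0.28311588 0.145     ]
[-16.94976195 -71.52173201 103.03273555]
```

```bash
python3 -m creep '[[85,-10,-37,0,0,0,0],[85,-10,-37,0,0,0,-1],[85,0,0,20,0,0,0],[85,0,0,0,0,0,0],[85,0,0,0,0,0,0]]'
python3 - <<'E'
from h import *
f=save("wrist","w2")[0]; cv2.imwrite("pics/w2b.png",cv2.resize(f,(800,600)))
E
```

```text
time: 2.15
eef_pos: [0.4726, 0.2773, 0.2803]
tcp_rot: [[-0.92, -0.392, -0.004], [-0.392, 0.92, -0.001], [0.004, 0.001, -1.0]]
ft_force: [0.2, -0.5, 0.7]
finger_gap: 0.994
gripper_force: 0.0
```

View pics/w2b.png

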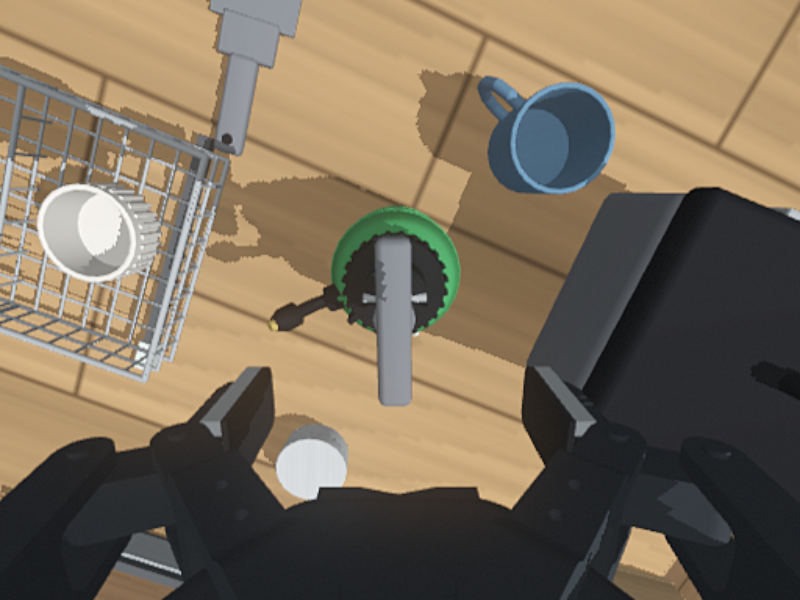

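```bash
python3 - <<'E'
from h import *
W=load("w2")
p=lambda x,y:(x*.64-.2,y*.64-.2)
e1=ray(p(393,236),*W,.224);e2=ray(p(396,404),*W,.224);c=(e1+e2)/2
print(e1,e2,c,np.linalg.norm(e1-e2),np.degrees(np.arctan2(*(e2-e1)[1::-1])))
sp=ray(p(272,324),*W,.12);print(sp,np.degrees(np.arctan2(*(sp-c)[1::-1])),np.linalg.norm((sp-c)[:2]))
print("cap",ray(p(395,283),*W,.145))
s=ctrl.read_state(); R=np.array(s["tcp_rot"]);print(R.T@(np.array([c[0],c[1],.217-.019])-s["eef_pos"])*1000)
E
```

```text
[0.43208336 0.25681146 0.224     ] [0.51220035 0.29232659 0.224     ] [0.47214185 0.27456903 0.224     ] 0.08763593722534879 23.907276976397814
[0.53936861 0.20118905 0.12      ] -47.505775000044174 0.09951912848234862
cap [0.46848612 0.27275107 0.145     ]
[ 1.9101516  -2.91491109 83.1347715 ]
```

```bash
python3 -m creep '[[85,1.5,-2.7,20,0,0,-0.8],[85,0,0,20,0,0,0],[85,0,0,20,0,0,0],[85,0,0,12,0,0,0],[85,0,0,12,0,0,0],[85,0,0,0,0,0,0]]'; python3 -m creep '[[40,0,0,0,0,0,0],[30,0,0,0,0,0,0],[24,0,0,0,0,0,0],[24,0,0,0,0,0,0],[10,0,0,0,0,0,0],[0,0,0,0,0,0,0],[0,0,0,0,0,0,0],[0,0,0,0,0,0,0]]'
```

```text
time: 2.7
eef_pos: [0.4714, 0.2754, 0.1959]
tcp_rot: [[-0.913, -0.407, -0.004], [-0.407, 0.913, -0.001], [0.004, 0.001, -1.0]]
ft_force: [-0.3, -0.8, 0.4]
finger_gap: 0.995
gripper_force: 0.0
time: 3.37
eef_pos: [0.4735, 0.2751, 0.198]
tcp_rot: [[-0.914, -0.406, 0.001], [-0.406, 0.914, 0.001], [-0.001, 0.001, -1.0]]
ft_force: [-0.6, 1.6, 4.3]
finger_gap: 0.201
gripper_force: 63.3
```

```bash
python3 -m creep '[[0,0,0,4,0,0,0],[0,0,0,4,0,0,0],[0,0,0,4,0,0,0],[0,0,0,4,0,0,0],[0,0,0,4,0,0,0],[0,0,0,2,0,0,0],[0,0,0,0,0,0,0]]'
```

```text
time: 3.95
eef_pos: [0.4736, 0.2752, 0.1762]
tcp_rot: [[-0.914, -0.406, 0.001], [-0.406, 0.914, 0.001], [-0.001, 0.0, -1.0]]
ft_force: [-1.9, 0.8, 8.8]
finger_gap: 0.198
gripper_force: 64.0
```

```bash
python3 -m creep '[[0,0,0,2,0,0,0],[0,0,0,2,0,0,0],[0,0,0,0,0,0,0]]'
```

```text
time: 4.2
eef_pos: [0.4739, 0.2753, 0.1739]
tcp_rot: [[-0.914, -0.406, 0.002], [-0.406, 0.914, 0.001], [-0.003, 0.0, -1.0]]
ft_force: [-4.9, -0.2, 17.5]
finger_gap: 0.197
gripper_force: 65.2
```

```bash
python3 -m creep '[[0,0,0,0,0,0,6],[0,0,0,0,0,0,6],[0,0,0,0,0,0,6],[0,0,0,0,0,0,6]]';python3 -m creep '[[0,0,0,0,0,0,6],[0,0,0,0,0,0,6],[0,0,0,0,0,0,6],[0,0,0,0,0,0,6],[0,0,0,0,0,0,0]]'; python3 -c "
from h import *
print(ctrl.read_state()['moment'])"
```

```text
time: 4.53
eef_pos: [0.4738, 0.2754, 0.1739]
tcp_rot: [[-1.0, 0.005, 0.003], [0.005, 1.0, 0.002], [-0.003, 0.002, -1.0]]
ft_force: [-4.2, 1.7, 16.0]
finger_gap: 0.201
gripper_force: 65.0
time: 4.95
eef_pos: [0.4738, 0.2756, 0.1739]
tcp_rot: [[-0.912, 0.41, 0.002], [0.41, 0.912, 0.002], [-0.001, 0.003, -1.0]]
ft_force: [-3.7, 1.7, 16.3]
finger_gap: 0.201
gripper_force: 65.0
[ 0.19849707  0.76078338 -0.03467401]
```

```bash
M='from h import *;s=ctrl.read_state();R=s["tcp_rot"];print(s["moment"],np.degrees(np.arctan2(R[1,0],R[0,0])))'; python3 -m creep '[[0,0,0,0,0,0,5],[0,0,0,0,0,0,5],[0,0,0,0,0,0,4],[0,0,0,0,0,0,0]]'; python3 -c "$M"; python3 -m creep '[[0,0,0,0,0,0,4],[0,0,0,0,0,0,2],[0,0,0,0,0,0,0]]' ; python3 -c "$M"
```

```text
time: 5.28
eef_pos: [0.4738, 0.2758, 0.1739]
tcp_rot: [[-0.786, 0.618, 0.002], [0.618, 0.786, 0.002], [-0.0, 0.003, -1.0]]
ft_force: [-4.0, 1.8, 15.4]
finger_gap: 0.197
gripper_force: 65.0
[0.31430344 0.83666195 0.0087537 ] 141.8254668510825
time: 5.53
eef_pos: [0.474, 0.2757, 0.1739]
tcp_rot: [[-0.718, 0.696, 0.003], [0.696, 0.718, 0.002], [-0.001, 0.004, -1.0]]
ft_force: [-2.7, 1.1, 16.1]
finger_gap: 0.198
gripper_force: 65.0
[ 0.20873181  0.65671924 -0.03743917] 135.90846082727586
```

```bash
M='from h import *;s=ctrl.read_state();R=s["tcp_rot"];print(s["moment"],np.degrees(np.arctan2(R[1,0],R[0,0])))'; python3 -m creep '[[0,0,0,0,0,0,2],[0,0,0,0,0,0,0]]'|grep ft; python3 -c "$M"; python3 -m creep '[[0,0,0,0,0,0,2],[0,0,0,0,0,0,0]]'|grep ft ; python3 -c "$M";python3 -m creep '[[0,0,0,0,0,0,2],[0,0,0,0,0,0,0]]' |grep ft; python3 -c "$M"
python3 - <<'E'
from h import *
f=save("wrist","w3")[0]; cv2.imwrite("pics/w3b.png",cv2.resize(f[60:260,120:400],(784,560)))
E
```

```text
ft_force: [-3.5, 2.4, 16.6]
[ 0.29141963  0.71013848 -0.03925154] 133.8991001268756
ft_force: [-3.5, 2.0, 15.2]
[0.26926544 0.76913497 0.06622343] 131.92866823714405
ft_force: [-2.8, 1.7, 14.9]
[0.24662029 0.61140556 0.12947574] 129.95434044394352
```

View pics/w3b.png

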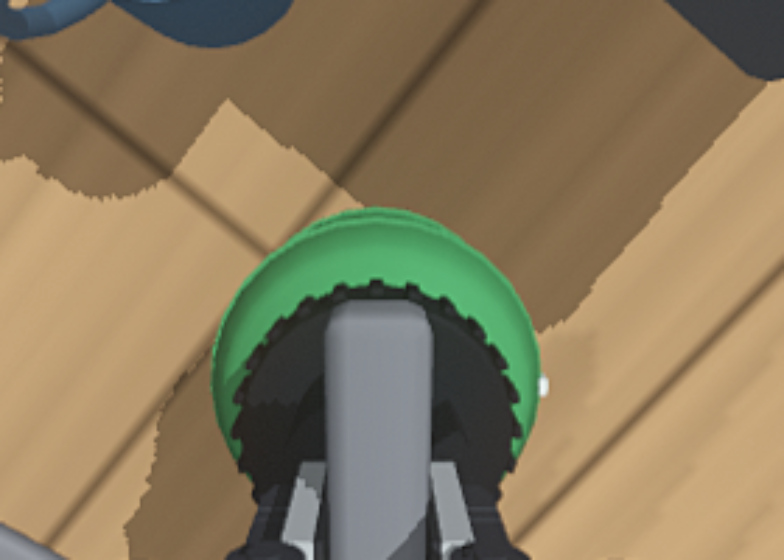

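```bash
M='from h import *;s=ctrl.read_state();R=s["tcp_rot"];print(s["moment"],np.degrees(np.arctan2(R[1,0],R[0,0])),s["joints"][5])'; python3 -m creep '[[0,0,0,0,0,0,2],[0,0,0,0,0,0,0]]'|grep ft; python3 -c "$M"; python3 -m creep '[[0,0,0,0,0,0,1.5],[0,0,0,0,0,0,0]]'|grep ft ; python3 -c "$M"; python3 -m creep '[[0,0,0,0,0,0,0],[0,0,0,0,0,0,0]]'|grep ft ; python3 -c "$M"
```

```text
ft_force: [-1.0, 1.1, 13.6]
[0.138178   0.48097524 0.15708156] 127.96827860461366 -0.340721570527246
ft_force: [-1.5, 0.7, 14.3]
[0.11380809 0.42646579 0.22565689] 126.49201262106962 -0.31491275848513994
ft_force: [-0.7, 1.1, 14.3]
[0.07610056 0.34001979 0.11963065] 126.52326216128259 -0.31557336494598615
```

```bash
python3 - <<'E'
from h import *
a=save("top","t4")[0]; b=save("scene","s4")[0]
c1=cv2.resize(a[140:215,125:200],(400,400),interpolation=cv2.INTER_CUBIC)
c2=cv2.resize(b[150:240,300:375],(400,480),interpolation=cv2.INTER_CUBIC)
o=np.zeros((480,800,3),np.uint8);o[:400,:400]=c1;o[:,400:]=c2
cv2.imwrite("pics/c4.png",o)
E
```

```text
(no output)
```

View pics/c4.png

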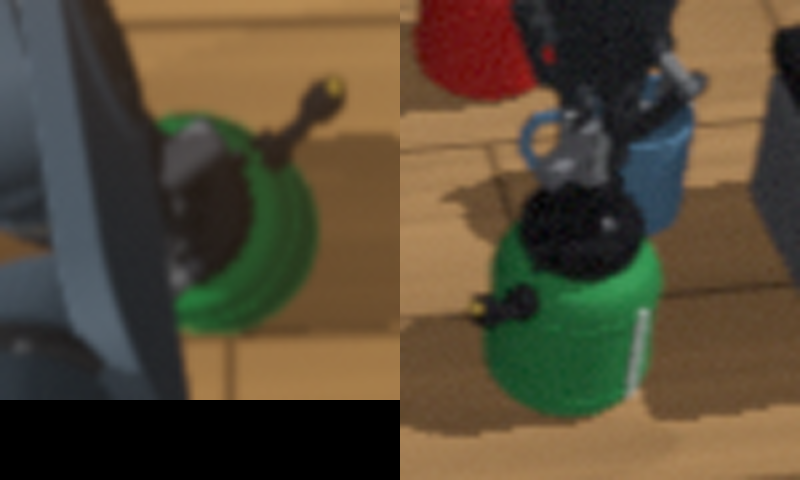

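```bash
python3 -m creep '[[0,0,0,-2,0,0,0],[0,0,0,-2,0,0,0],[0,0,0,-2,0,0,0],[0,0,0,-2,0,0,0],[0,0,0,0,0,0,0]]'|egrep 'ft|eef'; python3 -m creep '[[0,0,0,-2,0,0,0],[0,0,0,-2,0,0,0],[0,0,0,-1,0,0,0],[0,0,0,0,0,0,0]]'|egrep 'ft|eef'; python3 -m creep '[[0,0,0,-2,0,0,0],[0,0,0,0,0,0,0]]'|egrep 'ft|eef'
```

```text
eef_pos: [0.4751, 0.2754, 0.1813]
ft_force: [-0.7, 1.3, 9.3]
eef_pos: [0.4726, 0.2742, 0.1835]
ft_force: [0.1, -0.3, -1.9]
eef_pos: [0.4722, 0.2742, 0.1853]
ft_force: [0.4, -0.1, -6.4]
```

```bash
python3 -m creep '[[0,0,0,-4,0,0,0],[0,0,0,-8,0,0,0],[0,0,0,-14,0,0,0],[0,0,0,-18,0,0,0],[0,0,0,-18,0,0,0],[0,0,0,-18,0,0,0],[0,0,0,-14,0,0,0],[0,0,0,-8,0,0,0]]'; python3 -m creep '[[0,0,0,-3,0,0,0],[0,0,0,0,0,0,0]]' >/dev/null
python3 - <<'E'
from h import *
a=save("top","t5")[0]; b=save("scene","s5")[0]
o=np.zeros((400,800,3),np.uint8)
o[:,:400]=cv2.resize(a[120:220,110:210],(400,400));o[:,400:]=cv2.resize(b[100:240,290:430],(400,400))
cv2.imwrite("pics/c5.png",o)
S=load("s0")
for w in((254,389),(220,389),(288,389),(254,363),(254,414)): print("tray",ray((w[0]*.64-.2,w[1]*.64-.2),*S,.026))
print(ctrl.read_state())
E
```

```text
time: 8.27
eef_pos: [0.4739, 0.275, 0.2907]
tcp_rot: [[-0.595, 0.804, 0.003], [0.804, 0.595, 0.001], [-0.001, 0.003, -1.0]]
ft_force: [1.2, -0.1, -6.5]
finger_gap: 0.196
gripper_force: 61.7
tray [ 0.56547471 -0.29453933  0.026     ]
tray [ 0.55682218 -0.36399321  0.026     ]
tray [ 0.57410678 -0.22524972  0.026     ]
tray [ 0.49351492 -0.29742295  0.026     ]
tray [ 0.63006232 -0.29195113  0.026     ]
{'time': 8.5333, 'joints': array([ 3.21633179e-01,  3.55332156e-01,  1.55598830e+00, -2.13992962e-05,
        1.23253815e+00, -3.15005083e-01]), 'qd': array([-0.00104778,  0.01016152,  0.00806228, -0.00079365,  0.00118369,
        0.00092367]), 'tau': array([ 6.40334794e-03, -4.09166372e+01, -2.11227161e+01, -3.61202990e-03,
       -4.79768193e-02, -5.49024514e-05]), 'eef_pos': array([0.47247382, 0.27442304, 0.29040021]), 'tcp_rot': array([[-5.94500632e-01,  8.04092286e-01, -2.14337232e-03],
       [ 8.04094852e-01,  5.94500570e-01, -7.35455721e-04],
       [ 6.82861793e-04, -2.16070354e-03, -9.99997433e-01]]), 'ft_force': array([ 0.13625313, -0.45653056, -7.41233593]), 'moment': array([-0.00606304,  0.09486607,  0.06493366]), 'gripper_force': 61.76186487078667, 'finger_gap': 0.20014761114545873}
```

View pics/c5.png

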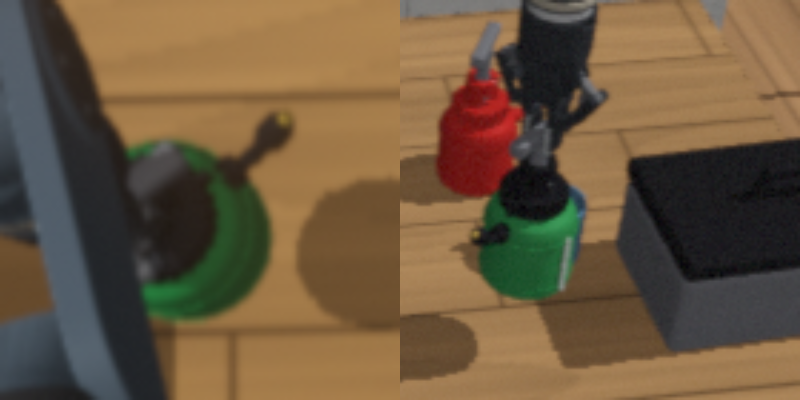

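```bash
python3 -m creep '[[0,-6,-3.2,0,0,0,0],[0,-12,-6.3,0,0,0,0],[0,-18,-9.5,0,0,0,0],[0,-24,-12.7,0,0,0,0],[0,-24,-12.7,0,0,0,0],[0,-24,-12.7,0,0,0,0],[0,-24,-12.7,0,0,0,0],[0,-24,-12.7,0,0,0,0]]' |grep eef;python3 -m creep '[[0,-24,-12.7,0,0,0,0],[0,-24,-12.7,0,0,0,0],[0,-24,-12.7,0,0,0,0],[0,-24,-12.7,0,0,0,0],[0,-24,-12.7,0,0,0,0],[0,-24,-12.7,0,0,0,0],[0,-24,-12.7,0,0,0,0],[0,-24,-12.7,0,0,0,0]]' |grep eef;python3 -m creep '[[0,-24,-12.7,0,0,0,0],[0,-24,-12.7,0,0,0,0],[0,-24,-12.7,0,0,0,0],[0,-24,-12.7,0,0,0,0],[0,-24,-12.7,0,0,0,0],[0,-18,-9.5,0,0,0,0],[0,-12,-6.3,0,0,0,0],[0,-6,-3.2,0,0,0,0]]' |grep eef;python3 -m creep '[[0,-3,-1.6,0,0,0,0],[0,0,0,0,0,0,0],[0,0,0,0,0,0,0],[0,0,0,0,0,0,0]]'
```

```text
eef_pos: [0.4991, 0.0985, 0.2904]
eef_pos: [0.5313, -0.1162, 0.2902]
eef_pos: [0.5581, -0.2914, 0.29]
time: 10.87
eef_pos: [0.5588, -0.2908, 0.2912]
tcp_rot: [[-0.596, 0.803, -0.001], [0.803, 0.596, 0.001], [0.001, 0.0, -1.0]]
ft_force: [-0.3, -0.7, -5.8]
finger_gap: 0.197
gripper_force: 61.8
```

```bash
python3 -m creep '[[0,0,0,6,0,0,0],[0,0,0,12,0,0,0],[0,0,0,15,0,0,0],[0,0,0,15,0,0,0],[0,0,0,12,0,0,0],[0,0,0,7,0,0,0],[0,0,0,3,0,0,0],[0,0,0,0,0,0,0]]'
python3 - <<'E'
from h import *
a=save("top","t6")[0]; b=save("scene","s6")[0]
# predicted underside circle edge for axis at TCP
s=ctrl.read_state();c=s["eef_pos"]
o=np.zeros((600,800,3),np.uint8)
ca=a[85:205,320:440].copy();cb=b[180:300,110:230].copy()
o[100:500,:400]=cv2.resize(ca,(400,400),interpolation=cv2.INTER_CUBIC);o[100:500,400:]=cv2.resize(cb,(400,400),interpolation=cv2.INTER_CUBIC)
cv2.imwrite("pics/c6.png",o)
E
```

```text
time: 11.53
eef_pos: [0.5589, -0.2918, 0.2206]
tcp_rot: [[-0.595, 0.804, -0.001], [0.804, 0.595, 0.001], [0.001, -0.0, -1.0]]
ft_force: [-0.0, 0.0, -5.5]
finger_gap: 0.198
gripper_force: 61.7
```

View pics/c6.png

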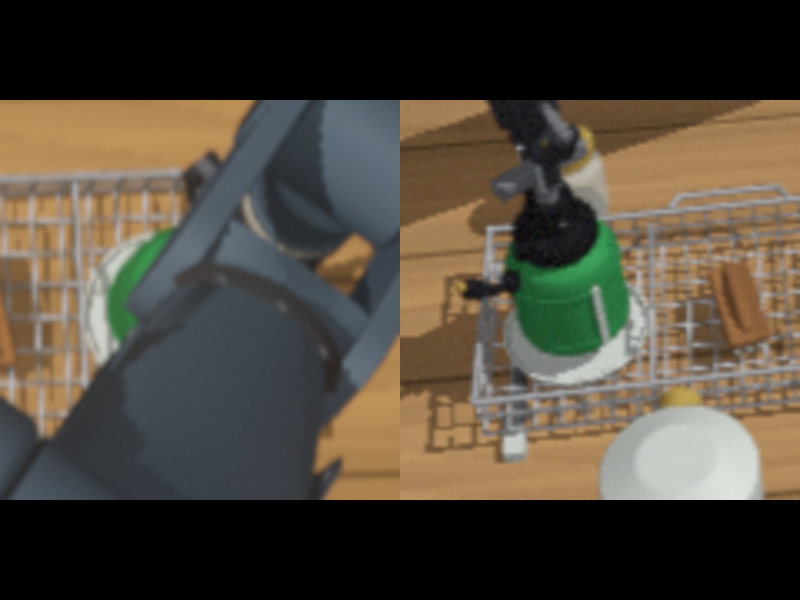

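```bash
python3 - <<'E'
from h import *
S=load("s6");T=load("t6")
q=lambda x,y:(110+(x-400)*.3-.3,180+(y-100)*.3-.3)
r=lambda x,y:(320+x*.3-.3,85+(y-100)*.3-.3)
def fit(K,R,t,c,z,rad):
    th=np.linspace(0,2*np.pi,181);return np.array([proj([c[0]+rad*np.cos(a),c[1]+rad*np.sin(a),z],K,R,t) for a in th])
for nm,c,z,rad in (("bottle",(.559,-.2925),.038,.052),("tray",(.559,-.293),.026,.07)):
    P=fit(*S,c,z,rad);P=np.c_[(P[:,0]-110.+.3)/.3+400,(P[:,1]-180+.3)/.3+100]
    print(nm,"x",P[:,0].min(),P[:,0].max(),"y",P[:,1].min(),P[:,1].max())
P=fit(*T,(.559,-.293),.026,.07);print("traytop left",(P[:,0].min()-320)/.3)
P=fit(*T,(.559,-.2925),.13,.052);print("bottle left",(P[:,0].min()-320)/.3)
E
```

```text
bottle x 520.9976466669888 630.6423471968187 y 275.96367366681704 359.62015107247356
tray x 503.6713942069924 650.4879591636521 y 270.54589597978395 383.18085607801925
traytop left 83.05219086573572
bottle left 127.89398876112122
```

```bash
python3 - <<'E'
from h import *
S=load("s4");T=load("t4")
def fit(K,R,t,c,z,rad):
    th=np.linspace(0,2*np.pi,181);return np.array([proj([c[0]+rad*np.cos(a),c[1]+rad*np.sin(a),z],K,R,t) for a in th])
P=fit(*S,(.474,.2755),.0,.052);X=(P[:,0]-300)/.1875+400;Y=(P[:,1]-150)/.1875;print(X.min(),X.max(),Y.max())
for z in(.05,.09,.11):
  P=fit(*T,(.474,.2755),z,.052);X=(P[:,0]-125)/.1875;Y=(P[:,1]-140)/.1875;print(X.min(),X.max(),Y.min(),Y.max())
# s6/t6: green masks
for n,(y0,y1,x0,x1) in (("s6",(180,300,110,230)),("t6",(85,205,320,440)),("s4",(150,240,300,375)),("t4",(140,215,125,210))):
  f=cv2.imread(f"pics/{n}.png")[y0:y1,x0:x1].astype(int);m=(f[...,1]>f[...,2]*1.4)&(f[...,1]>f[...,0]*1.4)&(f[...,1]>40)
  ys,xs=np.nonzero(m);print(n,xs.min()+x0,xs.max()+x0,ys.min()+y0,ys.max()+y0)
for n,c,z0 in(("s6",(.559,-.2925),.038),("t6",(.559,-.2925),.038),("s4",(.474,.2755),0),("t4",(.474,.2755),0)):
  Q=np.vstack([fit(*load(n),c,z0+z,.052) for z in(.0,.02,.05,.09)]);print(n,Q.min(0),Q.max(0))
E
```

```text
480.8368686466959 642.4329374024752 419.5729062793125
102.16785430831715 306.87790396015106 125.2990324291233 329.06692720805904
81.95204981416084 293.04380429267513 113.55701656536621 323.6095835652429
71.36364115150415 285.79781966788687 107.40807176423141 320.75060915739414
s6 142 177 216 255
t6 352 371 124 156
s4 316 348 192 227
t4 155 183 162 201
s6 [140.69822721 213.28114996] [178.89270416 257.58604532]
t6 [352.00723282 121.42270749] [398.9123017  166.36567622]
s4 [315.15691287 188.26529272] [348.62593275 228.66991993]
t4 [140.36600934 161.29194061] [185.56923868 202.89487008]
```

```bash
python3 -m creep '[[0,0,0,4,0,0,0],[0,0,0,4,0,0,0],[0,0,0,3,0,0,0],[0,0,0,2,0,0,0],[0,0,0,1,0,0,0],[0,0,0,0,0,0,0]]'|egrep 'ft|eef'; python3 -m creep '[[0,0,0,1,0,0,0],[0,0,0,1,0,0,0],[0,0,0,0,0,0,0]]'|egrep 'ft|eef'; python3 -m creep '[[0,0,0,1,0,0,0],[0,0,0,0,0,0,0]]'|egrep 'ft|eef'
```

```text
eef_pos: [0.5589, -0.2923, 0.2069]
ft_force: [-0.1, 0.1, -6.2]
eef_pos: [0.559, -0.2924, 0.2052]
ft_force: [-1.3, 0.3, -5.9]
eef_pos: [0.559, -0.2924, 0.2042]
ft_force: [-0.2, 0.1, -7.2]
```

```bash
python3 -m creep '[[0,0,0,0.7,0,0,0],[0,0,0,0,0,0,0]]'|egrep 'ft|eef'; python3 -m creep '[[0,0,0,0.7,0,0,0],[0,0,0,0,0,0,0]]'|egrep 'ft|eef'; python3 -m creep '[[0,0,0,0.7,0,0,0],[0,0,0,0,0,0,0]]'|egrep 'ft|eef'
```

```text
eef_pos: [0.5591, -0.2925, 0.2037]
ft_force: [-0.3, -1.2, -6.4]
eef_pos: [0.5593, -0.2925, 0.2036]
ft_force: [-1.2, 0.7, -1.7]
eef_pos: [0.5594, -0.2925, 0.2034]
ft_force: [-1.6, 1.8, 1.5]
```

```bash
python3 -m creep '[[30,0,0,0,0,0,0],[50,0,0,0,0,0,0],[85,0,0,0,0,0,0],[85,0,0,0,0,0,0],[85,0,0,0,0,0,0],[85,0,0,0,0,0,0]]'; python3 -m creep '[[85,0,0,-8,0,0,0],[85,0,0,-20,0,0,0],[85,0,0,-30,0,0,0],[85,0,0,-30,0,0,0],[85,25,0,-10,0,0,0],[85,35,0,0,0,0,0],[85,35,0,0,0,0,0],[85,35,0,0,0,0,0]]'; python3 -m creep '[[85,35,0,0,0,0,0],[85,35,0,0,0,0,0],[85,35,0,0,0,0,0],[85,35,0,0,0,0,0],[85,0,0,0,0,0,0]]'
python3 - <<'E'
from h import *
a=save("top","t7")[0]; b=save("scene","s7")[0]
o=np.zeros((400,800,3),np.uint8)
o[:,:400]=cv2.resize(a[95:195,320:420],(400,400),interpolation=cv2.INTER_CUBIC);o[:,400:]=cv2.resize(b[170:290,110:230],(400,400),interpolation=cv2.INTER_CUBIC)
cv2.imwrite("pics/c7.png",o)
E
```

```text
time: 13.55
eef_pos: [0.5591, -0.2925, 0.2022]
tcp_rot: [[-0.594, 0.804, 0.0], [0.804, 0.594, -0.0], [-0.0, 0.0, -1.0]]
ft_force: [-0.1, 0.8, 0.1]
finger_gap: 0.991
gripper_force: 0.0
time: 14.22
eef_pos: [0.481, -0.187, 0.3011]
tcp_rot: [[-0.594, 0.804, 0.001], [0.804, 0.594, -0.001], [-0.001, 0.001, -1.0]]
ft_force: [0.1, 0.7, 0.5]
finger_gap: 0.997
gripper_force: 0.0
time: 14.63
eef_pos: [0.393, -0.0701, 0.3001]
tcp_rot: [[-0.597, 0.802, -0.005], [0.802, 0.597, 0.004], [0.006, -0.002, -1.0]]
ft_force: [-0.5, 0.3, -0.1]
finger_gap: 0.993
gripper_force: 0.0
```

View pics/c7.png

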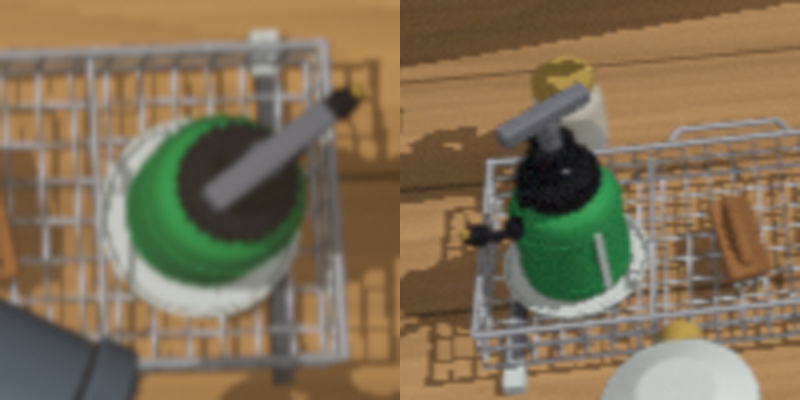

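```bash
python3 - <<'E'
from h import *
T=load("t7");S=load("s7")
a=[(320+x*.25-.3,95+y*.25-.3) for x,y in((212,195),(328,105),(357,92))]
b=[(110+(x-400)*.3-.3,170+y*.3-.3) for x,y in((588,92),(503,134),(467,235))]
P=[np.array(c[0])@np.c_[c[1],c[2]] for c in(T,S)]
X=cv2.triangulatePoints(P[0],P[1],np.array(a).T,np.array(b).T);X=(X[:3]/X[3]).T;print(X)
d=X[1]-X[0];c=(X[0]+X[1])/2;print(c,np.degrees(np.arctan2(d[1],d[0])));
e=ray(a[0],*T,.227),ray(a[1],*T,.227);print(e,np.degrees(np.arctan2(*(e[1]-e[0])[1::-1])))
sp=ray(a[2],*T,.14);c=(e[0]+e[1])/2;print(sp,np.degrees(np.arctan2(*(sp-c)[1::-1])))
E
```

```text
[[ 0.53670312 -0.25535491  0.22165087]
 [ 0.58764221 -0.32467175  0.22873713]
 [ 0.61670253 -0.37044584  0.13726581]]
[ 0.56217266 -0.29001333  0.225194  ] -53.6888350222573
(array([ 0.53571379, -0.25476868,  0.227     ]), array([ 0.58804502, -0.32564245,  0.227     ])) -53.5588684880201
[ 0.61605745 -0.36975084  0.14      ] -55.74134043739654
```

```bash
python3 -c "
from workcell import ctrl
print(ctrl.hand_in())"
```

```text
the job is handed in; nothing more can be done
None
```

I pressed the handle down and turned it into its notch, tightened the cap to its stop, set the sprayer upright in the drip tray and let go. I handed the job in with the robot clock at about 15 s. The last pictures show the handle still down and the bar parallel to the spout within what I could measure (about 2°); no verdict came back.

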